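Lay out turned parts by length on the sloping rack

ROBOT

A 7-joint arm with a two-finger parallel gripper is mounted at the origin on a cart in front of the work surface, level with it; the furniture and walls round the work are solid. World frame = base frame: x ahead of the robot, y to its left, z up, the work surface at z = 0. Lengths are in m, angles in degrees, forces in N, time in s.
With the tool pointing down it reaches from about 0.425 to 0.875 m from the base axis. Payload 4.7 kg.
Tool frame: the origin (TCP) lies between the finger pads; the fingertips stand env.tip_reach ahead of it and the grasp point (between the pads) lies 2 mm behind it (env.tip_reach is the distance from the TCP to the fingertips, in m); z points along the fingers, y is the line along which they close (so a half turn about z gives the same grasp; the last joint's range is limited). The gripper opens to 87 mm and grips with 3 to 60 N. Pads are 19 mm wide; open, the fingers measure 117 mm over their backs; the gripper's body (75 mm by 190 mm) begins 51 mm behind the grasp point.
Start: joints at [77.126, 18.392, -4.016, 83.108, 1.295, 78.541, -3.26], TCP at [0.154, -0.632, 0.24] pointing down, gripper open.
Joint ranges: [-163.93, 163.93], [-17.29, 119.83], [-79.2, 71.16], [3.27, 140.29], [-89.18, 269.18], [5.43, 117.66], [-154.24, 154.24]. Speed limits (degrees/s): [147.25, 147.25, 180, 180, 180, 180, 180].

INTERFACE

Orientations are given as [roll, pitch, yaw] about the fixed x, y, z axes, in that order (R = Rz(yaw) Ry(pitch) Rx(roll)).
In Python, from cell import env, read_camera gives the robot as it stands. The module is installed in compiled form; this text tells all that it offers.
- The arm moves only by the tool handwheel, called after "Request:" as name(argument=value, ...), one argument or row to a line, values as JSON. Schema: {"type":"object","properties":{"deltas":{"type":"array","items":{"type":"array","prefixItems":[{"type":"array","items":{"type":"number"},"minItems":3,"maxItems":3},{"type":"number"},{"type":"number"}],"minItems":3,"maxItems":3},"minItems":1,"maxItems":8},"grip_force":{"type":"number"},"only":{"type":"string"},"quiet":{"type":"boolean"},"lines":{"type":"string"}},"required":["deltas"],"additionalProperties":false}. deltas is a list of rows, 1 to 8 of them, each written [[dx, dy, dz], turn, opening]: dx, dy, dz in normalised numbers (1 is 40 cm), then a turn about the tool's z in parts of the range, where 1.0 means 360 degrees, then the finger opening in m; each row is the pose to reach, as a shift and turn from the pose commanded when the call began, along the tool's axes at that moment; what a row does not reach only later rows make up. A row lasts 1/12 s, in which the tool goes at most 0.0417 m and 7.16 degrees, less where a joint would pass 70% of its speed; a pose out of reach is approached as far as the arm can. The fingers move at their own pace and stop on an object; grip_force is the grip in N (left out, the last holds). Time passes only in rows, so rows that do not move let the fingers close. The tool returns the time, the measured TCP pose, the force, the opening and the grip force at its end. only (a regular expression) keeps the lines of the reply that match it, lines (a string "A,B") keeps lines A to B, and quiet returns only ok. Shift and turn numbers lie between -1 and 1, and a call with a number outside is refused. Input that does not fit is refused with a message, and nothing moves.
- env.get_obs(): the state, without advancing time (a new reading comes with each control period).
- read_camera(name): name is "scene" or "top" or "wrist"; returns a dict with "color" (384x512x3 uint8, blue, green, red), "fx", "fy", "cx", "cy" (pixels), "world_from_camera" (4x4, takes a point from camera to world coordinates). Camera axes: x right, y down, z forward; pixel columns grow to the right and rows downward; lengths in m; the calibration is good to about 2 mm. A picture is of the moment at which its call begins. There is no depth.
- env.sign_off(): hands the job in; it is judged then, once.
The state is a dict: "time_s": time; "qpos": joint angles; "joint_velocities": joint speeds; "effort": joint torques, N m; "tool_pos": TCP position; "tool_rot": TCP orientation; "force": force on the tool from outside, world axes, zero at the start; "wrist_torque": the same for the moment, N m; "grip_width": finger opening in m; "grasp_force": force on a finger pad.
Only numpy, scipy, OpenCV 4.12 (cv2) and the standard library are available. Lean on these libraries where they do the work, as an engineer would, in place of code of your own. Each camera call takes 0.05 s, during which the arm holds its last target. There are 200 camera calls.

TASK

Lay the four turned round parts that lie on the open bench beside the sloping rack onto it in order of length, one in each lane: the longest in the end lane that has the steel step block behind it, then the next longest, and so on to the shortest in front of the grease tin. Each part lies lengthwise up its lane, bedded between the two rods, with its lower end resting at the ledge. Leave the little bush and the bearing cup among the parts where they are.

Things in the scene. Friction and masses are not known exactly. Their poses are not given: they have to be found in the camera images.
- long_tube_mid (a point): the longest part: light grey tube with a cream paper label, 152 mm long, 34 mm diameter (grips and rests like 37 mm), about 0.3 kg. This point lies at mid-length on its axis; its own y axis runs along the length; both ends alike for this job. At the start it lies on the bench along the robot's x axis, give or take 30 degrees; it can roll. 
- white_sleeve_mid (a point): the second longest: plain cream sleeve, 118 mm long, 31 mm diameter (grips and rests like 33 mm), about 0.14 kg. This point lies at mid-length on its axis; its own y axis runs along the length; both ends alike for this job. At the start it lies on the bench along the robot's x axis, give or take 30 degrees; it can roll. 
- grooved_pin_mid (a point): the third longest: bright steel pin with two shallow grooves, 84 mm long, 30 mm diameter, 0.3 kg. This point lies at mid-length on its axis; its own y axis runs along the length; both ends alike for this job. At the start it lies on the bench along the robot's x axis, give or take 30 degrees; it can roll. 
- short_sleeve_mid (a point): the shortest: grey steel sleeve with a groove near one end, 51 mm long, 31 mm diameter (grips and rests like 33 mm), about 0.16 kg. This point lies at mid-length on its axis; its own y axis runs along the length; both ends alike for this job. At the start it lies on the bench along the robot's x axis, give or take 30 degrees; it can roll. 
- rack_deck: grey deck of the fixed rack, 286 mm wide, 175 long, rising 18 deg away from the robot. Origin: on its top face, middle of the low edge, at the inner face of the ledge (24 mm high). x up the slope, y along the row, z out of the deck. Four lanes at y = +105, +35, -35, -105 mm, each two 6 mm rods 20 mm apart (centres) up the slope; a part beds between them, its axis 18 to 22 mm above the deck
- step_block: grey steel step block, 50 x 68 x 58 mm high, fixed, on the bench some 4 cm behind the high rear edge of the rack, behind one of its two end lanes (deck y = +105 or -105): the longest part goes to that end. Origin: centre of its underside. A red and white grease tin (68 mm diameter, 63 mm high) stands behind the other end
- bush: bystander: brown plain bush, 26 mm diameter, 23 mm high, loose, standing between the parts; stays where it is. Origin at the centre of its underside.
- cap: bystander: pale needle-bearing cup, 24 mm diameter, 17 mm high, loose, standing between the parts; stays where it is. Origin at the centre of its underside.
Not all that is in view belongs to the job. Leave any orange or pink look-alike of the part that bears short_sleeve_mid alone. What is shaped like the step_block but green is not meant.

How it is judged:
By the outcome, as a careful person would: the job done as asked, in the order asked, and still so for the second after the job is handed in, with the robot touching nothing.
It also fails if it takes over 120 s, if anything falls off the work surface, if the arm or the gripper's body presses on something with over 40 N, if the wrist force passes 120 N, or if a joint passes its speed limit or range.

## Working session

There is one attempt and no reset: what is moved stays moved. The work goes in short steps, Python scripts to look and compute and a tool call to move; the robot and the scene stay as the last step left them, time stands still between calls to the robot, and variables do not carry over. Pictures are saved under pics/ and viewed, at most 14 in all, crops included, and the job is handed in when it is done.

```bash
mkdir -p pics; python3 - <<'E'
from cell import env, read_camera
import cv2,numpy as np
o=env.get_obs();print({k:np.round(v,3) for k,v in o.items()},env.tip_reach)
for n in ["scene","top","wrist"]:
    c=read_camera(n);cv2.imwrite(f"pics/{n}0.png",c["color"]);print(n,c["fx"],c["cx"],c["cy"],np.round(c["world_from_camera"],3).tolist())
a=cv2.imread("pics/scene0.png");b=cv2.imread("pics/top0.png")
E
```

```text
{'time_s': np.float64(0.0), 'qpos': array([77.126, 18.439, -4.014, 83.177,  1.293, 78.541, -3.258]), 'joint_velocities': array([-0.065,  0.013,  0.001,  0.043,  0.059, -0.029,  0.049]), 'effort': array([-0.0000e+00, -4.9129e+01, -4.0400e-01, -3.1253e+01, -6.4000e-02,
        4.4000e-02,  0.0000e+00]), 'tool_pos': array([ 0.154, -0.631,  0.238]), 'tool_rot': array([-1.79888e+02,  5.00000e-03,  1.36850e+01]), 'force': array([-0.679, -0.371, -0.331]), 'wrist_torque': array([-0.006,  0.016,  0.028]), 'grasp_force': np.float64(0.0), 'grip_width': np.float64(0.087)} 0.017
scene 359.998647362418 256.0013980822026 186.5422402872125 [[0.531, -0.417, 0.738, -0.19], [-0.847, -0.278, 0.453, -0.494], [0.016, -0.865, -0.501, 0.572], [0.0, 0.0, 0.0, 1.0]]
top 473.8571839330391 263.0946765818401 194.28072279796578 [[-0.0, -0.996, 0.089, 0.43], [-1.0, 0.001, 0.011, -0.021], [-0.011, -0.089, -0.996, 1.803], [0.0, 0.0, 0.0, 1.0]]
wrist 297.6389062444831 259.75491371652896 194.81483188037646 [[0.235, -0.94, -0.246, 0.222], [-0.972, -0.228, -0.058, -0.615], [-0.001, 0.253, -0.967, 0.384], [0.0, 0.0, 0.0, 1.0]]
```

View pics/top0.png

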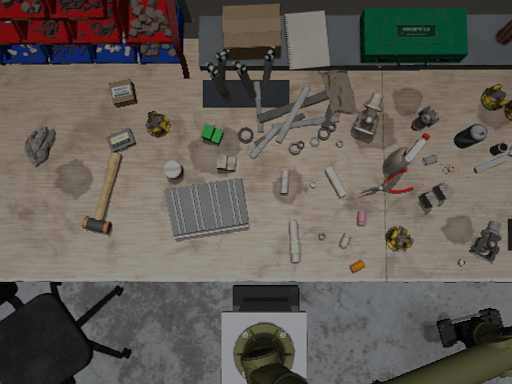

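View pics/scene0.png

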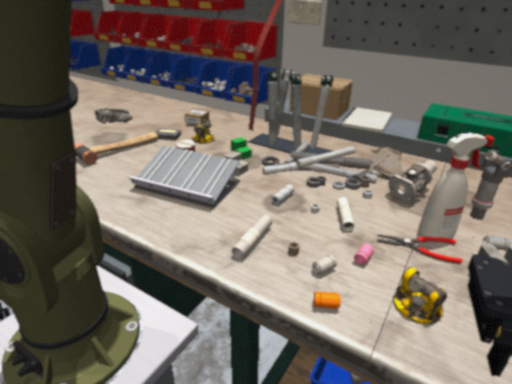

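Careful with the scale: shifts go in shares of 40 cm and turns go in shares of 360 degrees. That gives: 0.24 m / 0.4 = 0.6, -0.17 m / 0.4 = -0.425, 13.7 degrees / 360 = 0.0381.

Request:
handwheel(
  deltas=[
    [[0.6, -0.425, 0], 0.0381, 0.087],
    [[0.6, -0.425, 0], 0.0381, 0.087],
    [[0.6, -0.425, 0], 0.0381, 0.087],
    [[0.6, -0.425, 0], 0.0381, 0.087],
    [[0.6, -0.425, 0], 0.0381, 0.087],
    [[0.6, -0.425, 0], 0.0381, 0.087],
    [[0.6, -0.425, 0], 0.0381, 0.087],
    [[0.6, -0.425, 0], 0.0381, 0.087],
  ],
)

```text
time_s: 0.82
tool_pos: [0.3538, -0.4016, 0.2398]
tool_rot: [-179.8, -0.2, 0.7]
force: [0.8, 1.1, 0.3]
grip_width: 0.0874
grasp_force: 0.0
```

```bash
python3 - <<'E'
from cell import env, read_camera
import cv2,numpy as np,pickle
c=read_camera("wrist");pickle.dump(c,open("w1.pkl","wb"))
t=read_camera("top");pickle.dump(t,open("t1.pkl","wb"));s=read_camera("scene");pickle.dump(s,open("s1.pkl","wb"))
cv2.imwrite("pics/w1.png",cv2.resize(c["color"],(768,576),interpolation=cv2.INTER_CUBIC))
print(np.round(c["world_from_camera"],3).tolist(),env.get_obs()["tool_pos"],env.get_obs()["tool_rot"])
E
```

```text
[[0.011, -0.968, -0.25, 0.423], [-1.0, -0.012, -0.0, -0.401], [-0.003, 0.25, -0.968, 0.386], [0.0, 0.0, 0.0, 1.0]] [ 0.34679237 -0.4093688   0.23948638] [1.79969696e+02 3.68257932e-02 7.78414513e-02]
```

View pics/w1.png

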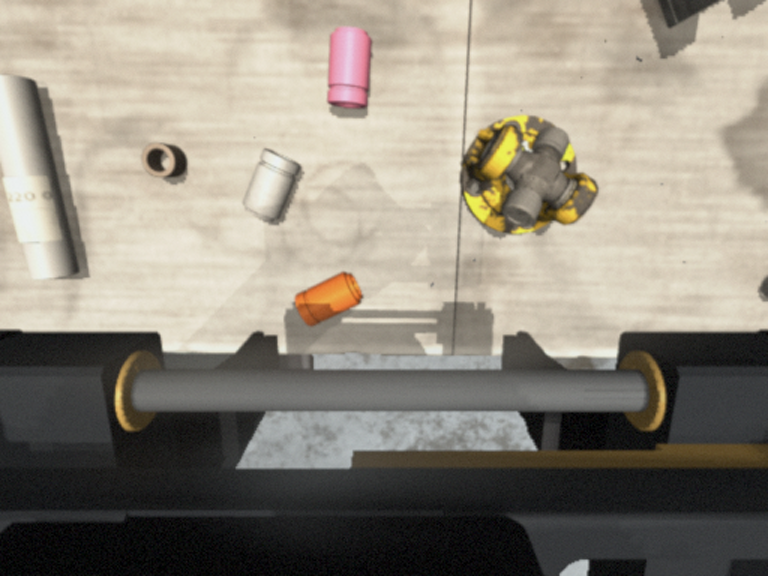

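In the tool's units: -0.2 m / 0.4 = -0.5, -0.06 m / 0.4 = -0.15.

Request:
handwheel(
  deltas=[
    [[0.25, -0.5, -0.15], 0, 0.087],
    [[0.25, -0.5, -0.15], 0, 0.087],
    [[0.25, -0.5, -0.15], 0, 0.087],
    [[0.25, -0.5, -0.15], 0, 0.087],
    [[0.25, -0.5, -0.15], 0, 0.087],
    [[0.25, -0.5, -0.15], 0, 0.087],
    [[0.25, -0.5, -0.15], 0, 0.087],
  ],
)

```text
time_s: 1.55
tool_pos: [0.4495, -0.2057, 0.3015]
tool_rot: [-180.0, -0.2, 0.3]
force: [1.0, -0.5, 0.5]
grip_width: 0.0869
grasp_force: 0.0
```

```bash
python3 - <<'E'
from cell import env, read_camera
import cv2,numpy as np,pickle
c=read_camera("wrist");pickle.dump(c,open("w2.pkl","wb"))
cv2.imwrite("pics/w2.png",cv2.resize(c["color"],(768,576),interpolation=cv2.INTER_CUBIC))
E
```

Request:
handwheel(
  deltas=[
    [[0.2, -0.2, 0], 0, 0.087],
    [[0.2, -0.2, 0], 0, 0.087],
    [[0.2, -0.2, 0], 0, 0.087],
    [[0.2, -0.2, 0], 0, 0.087],
    [[0.2, -0.2, 0], 0, 0.087],
  ],
)

```text
time_s: 2.02
tool_pos: [0.5267, -0.1311, 0.2984]
tool_rot: [-180.0, 0.1, -0.0]
force: [-0.9, -0.2, -0.7]
grip_width: 0.0871
grasp_force: 0.0
```

```bash
python3 - <<'E'
from cell import env, read_camera
import cv2,numpy as np,pickle
c=read_camera("wrist");pickle.dump(c,open("w3.pkl","wb"))
cv2.imwrite("pics/w3.png",cv2.resize(c["color"],(768,576),interpolation=cv2.INTER_CUBIC))
E
```

```text
(no output)
```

View pics/w2.png

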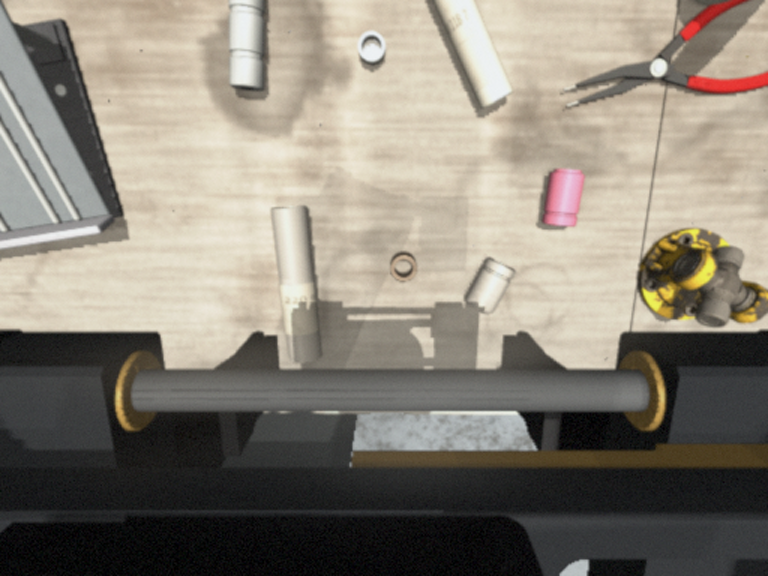

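View pics/w3.png

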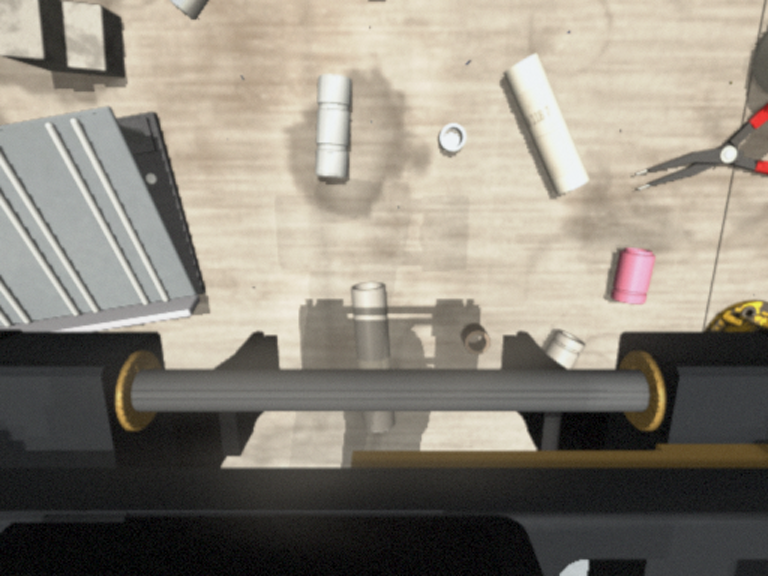

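In the tool's units: -0.2 m / 0.4 = -0.5, -0.01 m / 0.4 = -0.025.

Request:
handwheel(
  deltas=[
    [[-0.025, -0.5, 0], 0, 0.087],
    [[-0.025, -0.5, 0], 0, 0.087],
    [[-0.025, -0.5, 0], 0, 0.087],
    [[-0.025, -0.5, 0], 0, 0.087],
    [[-0.025, -0.5, 0], 0, 0.087],
    [[-0.025, -0.5, 0], 0, 0.087],
    [[-0.025, -0.5, 0], 0, 0.087],
  ],
)

```text
time_s: 2.65
tool_pos: [0.5165, 0.0695, 0.2995]
tool_rot: [179.9, -0.0, -0.0]
force: [0.7, -0.5, -0.2]
grip_width: 0.0871
grasp_force: 0.0
```

```bash
python3 - <<'E'
from cell import env, read_camera
import cv2,numpy as np,pickle
c=read_camera("wrist");pickle.dump(c,open("w4.pkl","wb"))
E
```

Request:
handwheel(
  deltas=[
    [[-0.15, -0.325, 0], 0, 0.087],
    [[-0.15, -0.325, 0], 0, 0.087],
    [[-0.15, -0.325, 0], 0, 0.087],
    [[-0.15, -0.325, 0], 0, 0.087],
    [[-0.15, -0.325, 0], 0, 0.087],
    [[-0.15, -0.325, 0], 0, 0.087],
  ],
)

```text
time_s: 3.2
tool_pos: [0.4577, 0.198, 0.2995]
tool_rot: [179.9, -0.0, -0.2]
force: [0.8, -0.9, -0.7]
grip_width: 0.0867
grasp_force: 0.0
```

```bash
python3 - <<'E'
from cell import env, read_camera
import cv2,numpy as np,pickle
c=read_camera("wrist");pickle.dump(c,open("w5.pkl","wb"))
a=pickle.load(open("w4.pkl","rb"))["color"];b=c["color"]
f=lambda i:cv2.resize(i[:225],(800,352),interpolation=cv2.INTER_CUBIC)[:298]
cv2.imwrite("pics/rack.png",np.vstack([f(a),f(b)]))
t=pickle.load(open("t1.pkl","rb"))["color"]
cv2.imwrite("pics/tc.png",cv2.resize(t[115:285,150:380],None,fx=3.4,fy=3.4,interpolation=cv2.INTER_CUBIC))
E
```

```text
(no output)
```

View pics/rack.png

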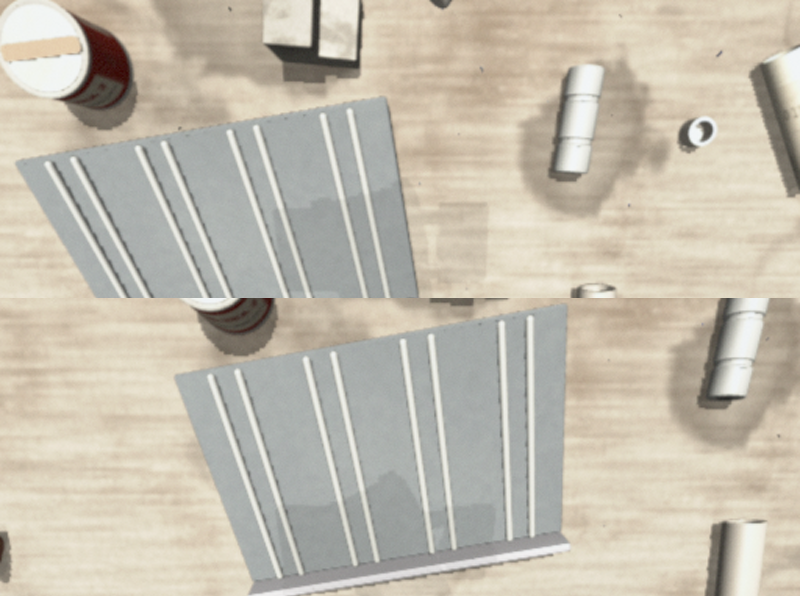

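View pics/tc.png

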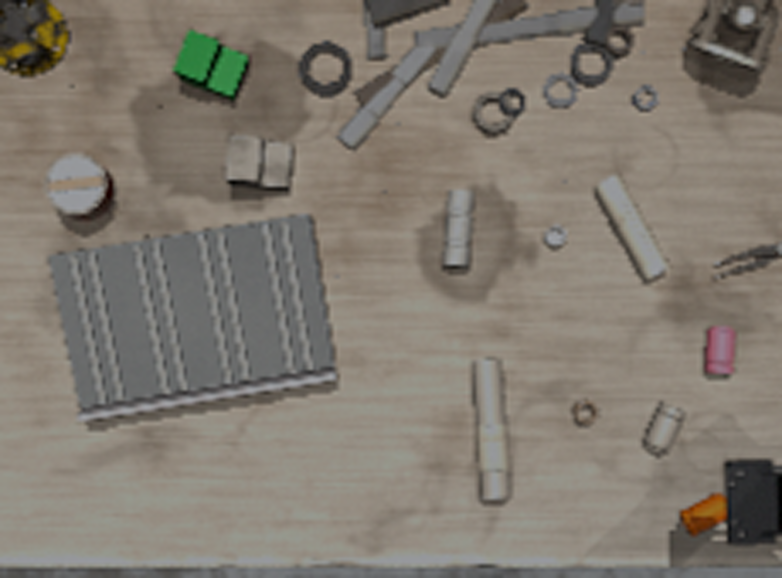

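```bash
cat > h.py <<'E'
import numpy as np,pickle
def ray(cam,uv,s=1,off=(0,0)):
    c=pickle.load(open(cam+".pkl","rb"));u=uv[0]/s+off[0];v=uv[1]/s+off[1]
    W=c["world_from_camera"];d=W[:3,:3]@[(u-c["cx"])/c["fx"],(v-c["cy"])/c["fy"],1]
    return W[:3,3],d/np.linalg.norm(d)
def tri(rs):
    A=sum(np.eye(3)-np.outer(d,d) for o,d in rs);b=sum((np.eye(3)-np.outer(d,d))@o for o,d in rs)
    p=np.linalg.solve(A,b);return p,[round(1e3*np.linalg.norm((np.eye(3)-np.outer(d,d))@(p-o)),1) for o,d in rs]
def plane(r,z): o,d=r;return o+d*(z-o[2])/d[2]
V={"w1":(1.5,(0,0)),"w2":(1.5,(0,0)),"w3":(1.5,(0,0)),"w4":(1.5625,(0,0)),"w5":(1.5625,(0,0)),"t1":(3.4,(150,115))}
R=lambda cam,uv:ray(cam,uv,*V[cam])
E
python3 - <<'E'
from h import *
P={"long":[("w1",(14,78),(52,277)),("w2",(289.5,208),(304,358)),("t1",(487,360),(494,500))],
"white":[("w3",(522,61),(573,187)),("t1",(609,182),(653,276))],
"pin":[("w3",(335,75),(333,180)),("w4",(587,66),(572,172)),("t1",(459,190),(456,268))],
"short":[("w1",(283,156),(261,213)),("w2",(498,263),(480,306)),("t1",(671,407),(654,450))]}
for k,l in P.items():
    e=[tri([R(c[0],c[i]) for c in l]) for i in(1,2)]
    d=e[0][0]-e[1][0];m=(e[0][0]+e[1][0])/2
    print(k,"mid",m.round(4),"len",np.linalg.norm(d).round(3),"yaw",np.degrees(np.arctan2(d[1],d[0])).round(1),e[0][1],e[1][1], "zs",e[0][0][2].round(3),e[1][0][2].round(3))
    for c in l:
        q=[plane(R(c[0],c[i]),.016) for i in (1,2)];d=q[0]-q[1]
        print("   ",c[0],((q[0]+q[1])/2).round(4),np.linalg.norm(d).round(3),np.degrees(np.arctan2(d[1],d[0])).round(1))
print("rack")
a=[(18,161),(386,97),(48,163),(74,159),(139,147),(166,143),(230,131),(257,127),(323,116),(350,111)]
b=[(177,77),(567,6),(211,78),(238,74),(307,60),(334,55),(404,43),(431,38),(502,25),(530,20)]
T=[]
for i,(u,v) in enumerate(zip(a,b)):
    rs=[R("w4",u),R("w5",v)]
    if i==1: rs.append(R("w3",(110,107)))
    p,r=tri(rs);T.append(p);print(p.round(4),r)
print("low right rods",[tri([R("w3",u),R("w5",v)]) for u,v in [((165,301),(532,236)),((143,303),(510,240))]])
E
```

```text
long mid [ 0.4142 -0.1161  0.0193] len 0.153 yaw 2.3 [np.float64(2.6), np.float64(2.1), np.float64(2.2)] [np.float64(1.5), np.float64(1.5), np.float64(2.8)] zs 0.018 0.021
    w1 [ 0.4155 -0.1139  0.016 ] 0.155 0.5
    w2 [ 0.4136 -0.1141  0.016 ] 0.153 2.7
    t1 [ 0.4118 -0.1174  0.016 ] 0.154 2.5
white mid [ 0.6373 -0.2748  0.0153] len 0.119 yaw 24.1 [np.float64(3.3), np.float64(3.3)] [np.float64(2.4), np.float64(2.4)] zs 0.008 0.022
    w3 [ 0.6389 -0.2748  0.016 ] 0.121 27.4
    t1 [ 0.6345 -0.2751  0.016 ] 0.116 24.3
pin mid [ 0.6366 -0.0815  0.016 ] len 0.087 yaw -2.8 [np.float64(1.1), np.float64(0.8), np.float64(1.9)] [np.float64(1.0), np.float64(2.6), np.float64(2.0)] zs 0.017 0.015
    w3 [ 0.6369 -0.0812  0.016 ] 0.09 -3.1
    w4 [ 0.6384 -0.0814  0.016 ] 0.086 -3.3
    t1 [ 0.6347 -0.0819  0.016 ] 0.088 -2.4
short mid [ 0.415  -0.3058  0.0144] len 0.049 yaw -22.2 [np.float64(1.1), np.float64(1.9), np.float64(2.2)] [np.float64(1.6), np.float64(1.7), np.float64(2.8)] zs 0.013 0.016
    w1 [ 0.4161 -0.3055  0.016 ] 0.049 -24.2
    w2 [ 0.416  -0.3047  0.016 ] 0.047 -19.1
    t1 [ 0.4132 -0.3068  0.016 ] 0.051 -22.4
rack
[0.6029 0.3633 0.0753] [np.float64(0.0), np.float64(0.0)]
[0.6475 0.0832 0.0759] [np.float64(0.1), np.float64(0.0), np.float64(0.1)]
[0.6011 0.3365 0.0811] [np.float64(0.1), np.float64(0.1)]
[0.604  0.3173 0.0799] [np.float64(0.1), np.float64(0.1)]
[0.6125 0.2669 0.0809] [np.float64(0.0), np.float64(0.0)]
[0.6158 0.2477 0.0789] [np.float64(0.4), np.float64(0.4)]
[0.6233 0.198  0.0814] [np.float64(0.3), np.float64(0.3)]
[0.6266 0.1788 0.0792] [np.float64(0.1), np.float64(0.1)]
[0.6339 0.1293 0.0815] [np.float64(0.2), np.float64(0.2)]
[0.6374 0.1096 0.0801] [np.float64(0.1), np.float64(0.1)]
low right rods [(array([0.48073816, 0.08497494, 0.03069444]), [np.float64(0.9), np.float64(0.9)]), (array([0.47846858, 0.10504737, 0.03287998]), [np.float64(0.1), np.float64(0.1)])]
```

In the tool's units: 0.313 m / 0.4 = 0.7825, -0.038 m / 0.4 = -0.095, -2 degrees / 360 = -0.0056.

Request:
handwheel(
  deltas=[
    [[-0.095, 0.7825, 0.425], -0.0056, 0.087],
    [[-0.095, 0.7825, 0.425], -0.0056, 0.087],
    [[-0.095, 0.7825, 0.425], -0.0056, 0.087],
    [[-0.095, 0.7825, 0.425], -0.0056, 0.087],
    [[-0.095, 0.7825, 0.425], -0.0056, 0.087],
    [[-0.095, 0.7825, 0.425], -0.0056, 0.087],
    [[-0.095, 0.7825, 0.425], -0.0056, 0.087],
    [[-0.095, 0.7825, 0.425], -0.0056, 0.087],
  ],
  grip_force=20,
)

```text
time_s: 3.92
tool_pos: [0.4201, -0.0961, 0.1404]
tool_rot: [179.9, -0.0, 1.6]
force: [1.2, 0.1, -0.4]
grip_width: 0.087
grasp_force: 0.0
```

Request:
handwheel(
  deltas=[
    [[0, 0, 0], 0, 0.08],
    [[0, 0, 0], 0, 0.08],
    [[0, 0, 0], 0, 0.08],
    [[0, 0, 0], 0, 0.08],
  ],
)

```text
time_s: 4.25
tool_pos: [0.422, -0.0912, 0.142]
tool_rot: [180.0, -0.1, 1.9]
force: [0.3, 0.5, -0.9]
grip_width: 0.0804
grasp_force: 0.0
```

```bash
python3 - <<'E'
from cell import read_camera
import cv2
cv2.imwrite("pics/g1.png",read_camera("wrist")["color"])
E
```

```text
(no output)
```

View pics/g1.png

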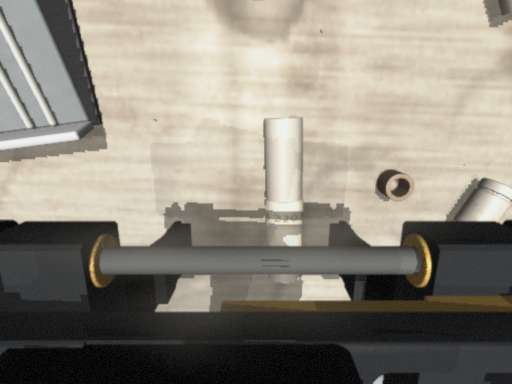

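In the tool's units: 0.118 m / 0.4 = 0.295, 0.024 m / 0.4 = 0.06.

Request:
handwheel(
  deltas=[
    [[-0.005, 0.06, 0.075], 0, 0.08],
    [[-0.005, 0.06, 0.175], 0, 0.08],
    [[-0.005, 0.06, 0.25], 0, 0.08],
    [[-0.005, 0.06, 0.295], 0, 0.08],
    [[-0.005, 0.06, 0.295], 0, 0.08],
    [[-0.005, 0.06, 0.295], 0, 0.02],
    [[-0.005, 0.06, 0.295], 0, 0.02],
    [[-0.005, 0.06, 0.295], 0, 0.02],
  ],
  grip_force=20,
)

```text
time_s: 4.97
tool_pos: [0.4221, -0.1152, 0.0252]
tool_rot: [179.9, -0.2, 2.0]
force: [0.0, -0.3, 0.4]
grip_width: 0.0675
grasp_force: 0.0
```

Request:
handwheel(
  deltas=[
    [[0, 0, 0], 0, 0.02],
    [[0, 0, 0], 0, 0.02],
    [[0, 0, 0], 0, 0.02],
    [[0, 0, 0], 0, 0.02],
    [[0, 0, 0], 0, 0.02],
  ],
)

```text
time_s: 5.38
tool_pos: [0.4204, -0.115, 0.0236]
tool_rot: [180.0, -0.0, 2.0]
force: [0.2, 1.0, 2.0]
grip_width: 0.0365
grasp_force: 19.9
```

In the tool's units: -0.15 m / 0.4 = -0.375, -0.12 m / 0.4 = -0.3.

```bash
cat >> h.py <<'E'
def lane(s,y,n=.02):
    O=np.array([.4608,.1971,.0215]);h=np.array([.9876,.1573,0]);u=np.array([-.1573,.9876,0]);z=np.array([0,0,1]);c,q=np.cos(np.radians(18)),np.sin(np.radians(18))
    return O+s*(c*h+q*z)+y*u+n*(c*z-q*h)
def tool(d,yaw):
    y=np.radians(yaw);return np.array([np.cos(y)*d[0]+np.sin(y)*d[1],np.sin(y)*d[0]-np.cos(y)*d[1],-d[2]]).round(4)
E
cat > go.py <<'E'
import sys;from h import *
from cell import env
o=env.get_obs();t=[float(v) for v in sys.argv[1:]]   # lane s y above | 
T=lane(t[0],t[1])+[0,0,.005+t[2]]
print("bedded TCP+above",T.round(4),"tool delta",tool(T-o["tool_pos"],o["tool_rot"][2]),"turn",(o["tool_rot"][2]-9.05).round(1))
E
```

Request:
handwheel(
  deltas=[
    [[0, 0, -0.1], 0, 0.02],
    [[0, 0, -0.2], 0, 0.02],
    [[0, 0, -0.3], 0, 0.02],
    [[0, 0, -0.375], 0, 0.02],
    [[0, 0, -0.375], 0, 0.02],
  ],
)

```text
time_s: 5.8
tool_pos: [0.424, -0.116, 0.1795]
tool_rot: [179.7, -0.6, 2.0]
force: [1.7, -0.3, -2.0]
grip_width: 0.0362
grasp_force: 19.9
```

```bash
python3 go.py .090 -.105 .06; python3 go.py .090 -.105 0
```

```text
bedded TCP+above [0.5557 0.1059 0.1333] tool delta [ 0.1393 -0.2172  0.0462] turn -7.1
bedded TCP+above [0.5557 0.1059 0.0733] tool delta [ 0.1393 -0.2172  0.1062] turn -7.1
```

In the tool's units: -0.216 m / 0.4 = -0.54, 0.143 m / 0.4 = 0.3575, -7.1 degrees / 360 = -0.0197.

Request:
handwheel(
  deltas=[
    [[0.3575, -0.54, 0.075], -0.0197, 0.02],
    [[0.3575, -0.54, 0.075], -0.0197, 0.02],
    [[0.3575, -0.54, 0.075], -0.0197, 0.02],
    [[0.3575, -0.54, 0.075], -0.0197, 0.02],
    [[0.3575, -0.54, 0.075], -0.0197, 0.02],
    [[0.3575, -0.54, 0.075], -0.0197, 0.02],
    [[0.3575, -0.54, 0.075], -0.0197, 0.02],
    [[0.3575, -0.54, 0.075], -0.0197, 0.02],
  ],
)

```text
time_s: 6.47
tool_pos: [0.5552, 0.1108, 0.1413]
tool_rot: [-179.8, 0.1, 9.5]
force: [-0.2, -1.2, -3.2]
grip_width: 0.0363
grasp_force: 19.9
```

Request:
handwheel(
  deltas=[
    [[0, 0, 0], 0, 0.02],
    [[0, 0, 0], 0, 0.02],
    [[0, 0, 0], 0, 0.02],
  ],
)

```text
time_s: 6.72
tool_pos: [0.5551, 0.1037, 0.1429]
tool_rot: [179.9, 0.1, 8.9]
force: [0.5, -0.2, -2.5]
grip_width: 0.0367
grasp_force: 19.9
```

```bash
python3 go.py .090 -.105 0;python3 - <<'E'
from cell import read_camera
import cv2,numpy as np
a=read_camera("wrist")["color"];b=read_camera("scene")["color"][120:240,110:270]
cv2.imwrite("pics/g2.png",np.hstack([a[:300],cv2.resize(b,(288,300))[:, :288]]))
E
```

```text
bedded TCP+above [0.5557 0.1059 0.0733] tool delta [ 0.0009 -0.0021  0.0695] turn -0.1
```

View pics/g2.png

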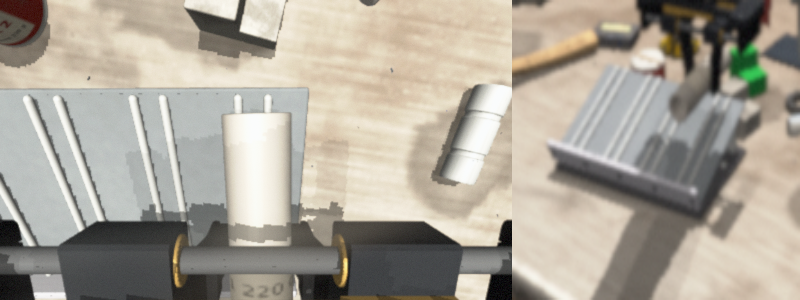

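In the tool's units: 0.055 m / 0.4 = 0.1375, 0.05 m / 0.4 = 0.125.

Request:
handwheel(
  deltas=[
    [[0.0025, -0.005, 0.05], 0, 0.02],
    [[0.0025, -0.005, 0.0875], 0, 0.02],
    [[0.0025, -0.005, 0.105], 0, 0.02],
    [[0.0025, -0.005, 0.1175], 0, 0.02],
    [[0.0025, -0.005, 0.125], 0, 0.02],
    [[0.0025, -0.005, 0.1325], 0, 0.02],
    [[0.0025, -0.005, 0.1375], 0, 0.02],
  ],
  grip_force=12,
)

```text
time_s: 7.4
tool_pos: [0.5567, 0.108, 0.0888]
tool_rot: [180.0, -0.0, 9.1]
force: [-1.0, 0.4, -1.4]
grip_width: 0.0362
grasp_force: 12.0
```

Request:
handwheel(
  deltas=[
    [[0, 0, 0.0075], 0, 0.02],
    [[0, 0, 0.0125], 0, 0.02],
    [[0, 0, 0.0175], 0, 0.02],
    [[0, 0, 0.0225], 0, 0.02],
    [[0, 0, 0.0225], 0, 0.02],
  ],
)

```text
time_s: 7.82
tool_pos: [0.5567, 0.1081, 0.0793]
tool_rot: [-180.0, -0.0, 9.1]
force: [0.6, 0.3, -0.8]
grip_width: 0.0363
grasp_force: 12.0
```

```bash
python3 go.py .09 -.105 0
```

```text
bedded TCP+above [0.5557 0.1059 0.0733] tool delta [-0.0013  0.002   0.006 ] turn 0.0
```

Pivoting works with little force. Lower the rest, slide down toward the ledge, and watch the force.

In the tool's units: 0.006 m / 0.4 = 0.015, 0.004 m / 0.4 = 0.01.

Request:
handwheel(
  deltas=[
    [[-0.0025, 0.005, 0.005], 0, 0.02],
    [[-0.0025, 0.005, 0.01], 0, 0.02],
    [[-0.0025, 0.005, 0.015], 0, 0.02],
    [[-0.0025, 0.005, 0.015], 0, 0.02],
  ],
)

```text
time_s: 8.15
tool_pos: [0.5575, 0.1084, 0.0764]
tool_rot: [-179.9, -0.3, 9.2]
force: [-3.0, 3.1, 11.3]
grip_width: 0.0364
grasp_force: 12.0
```

Request:
handwheel(
  deltas=[
    [[0, 0, 0.0025], 0, 0.02],
    [[0, 0, 0.005], 0, 0.02],
    [[0, 0, 0.005], 0, 0.02],
  ],
)

```text
time_s: 8.4
tool_pos: [0.558, 0.1086, 0.075]
tool_rot: [-179.9, -0.3, 9.2]
force: [-2.7, 3.3, 14.4]
grip_width: 0.0364
grasp_force: 12.0
```

Request:
handwheel(
  deltas=[
    [[-0.005, 0, 0.0018], 0, 0.02],
    [[-0.01, 0, 0.0033], 0, 0.02],
    [[-0.015, 0, 0.005], 0, 0.02],
    [[-0.015, 0, 0.005], 0, 0.02],
  ],
)

```text
time_s: 8.73
tool_pos: [0.5543, 0.1079, 0.0738]
tool_rot: [-179.9, -0.6, 9.1]
force: [1.2, 4.2, 13.2]
grip_width: 0.0365
grasp_force: 12.0
```

```bash
python3 - <<'E'
from cell import read_camera
import cv2,numpy as np
b=read_camera("scene")["color"][130:220,120:260]
cv2.imwrite("pics/g3.png",cv2.resize(b,(700,450),interpolation=cv2.INTER_CUBIC))
E
```

```text
(no output)
```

View pics/g3.png

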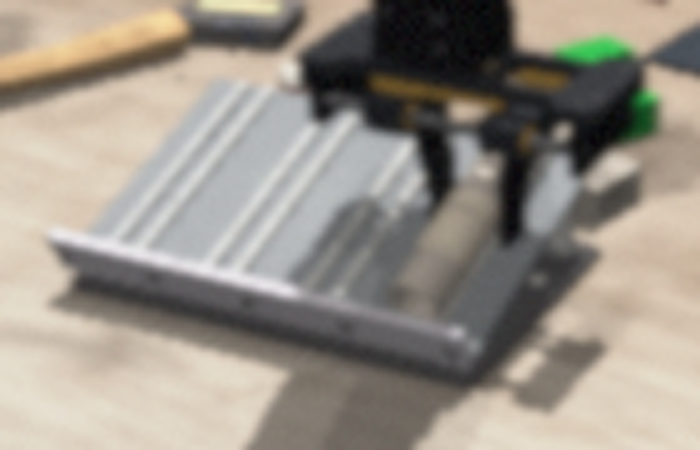

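In the tool's units: -0.005 m / 0.4 = -0.0125, -0.002 m / 0.4 = -0.005.

Request:
handwheel(
  deltas=[
    [[-0.005, -0.0025, 0], 0, 0.02],
    [[-0.01, -0.0025, 0.0025], 0, 0.02],
    [[-0.0125, -0.0025, 0.0025], 0, 0.02],
    [[-0.0125, -0.0025, 0.0025], 0, 0.02],
  ],
)

```text
time_s: 9.12
tool_pos: [0.5483, 0.107, 0.0718]
tool_rot: [-179.9, -0.5, 9.1]
force: [0.5, 2.6, 10.1]
grip_width: 0.0365
grasp_force: 12.0
```

Request:
handwheel(
  deltas=[
    [[-0.005, 0, 0.0025], 0, 0.02],
    [[-0.01, 0, 0.0025], 0, 0.02],
    [[-0.0125, 0, 0.0025], 0, 0.02],
    [[-0.0125, 0, 0.0025], 0, 0.02],
  ],
)

```text
time_s: 9.45
tool_pos: [0.547, 0.1066, 0.0716]
tool_rot: [-179.9, -1.0, 9.1]
force: [10.0, 4.2, 4.0]
grip_width: 0.0365
grasp_force: 12.0
```

In the tool's units: 0.003 m / 0.4 = 0.0075.

Request:
handwheel(
  deltas=[
    [[0.0075, 0, 0], 0, 0.037],
    [[0.0075, 0, 0], 0, 0.06],
    [[0.0075, 0, 0], 0, 0.06],
    [[0.0075, 0, 0], 0, 0.06],
    [[0.0075, 0, 0], 0, 0.06],
  ],
)

```text
time_s: 9.87
tool_pos: [0.5419, 0.1041, 0.0666]
tool_rot: [180.0, 0.1, 9.1]
force: [0.4, 0.3, -0.1]
grip_width: 0.055
grasp_force: 0.0
```

Request:
handwheel(
  deltas=[
    [[0, 0, -0.1], 0, 0.06],
    [[0, 0, -0.2], 0, 0.06],
    [[0, 0, -0.3], 0, 0.06],
    [[0, 0, -0.325], 0, 0.06],
    [[0, 0, -0.325], 0, 0.06],
    [[0, 0, -0.325], 0, 0.06],
  ],
)

```text
time_s: 10.37
tool_pos: [0.5425, 0.1044, 0.1971]
tool_rot: [180.0, 0.0, 9.1]
force: [0.2, -0.4, -0.6]
grip_width: 0.0603
grasp_force: 0.0
```

```bash
python3 - <<'E'
from cell import read_camera
import pickle,cv2
from h import *
c=read_camera("wrist");pickle.dump(c,open("w6.pkl","wb"));cv2.imwrite("pics/g4.png",c["color"])
E
```

```text
(no output)
```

View pics/g4.png

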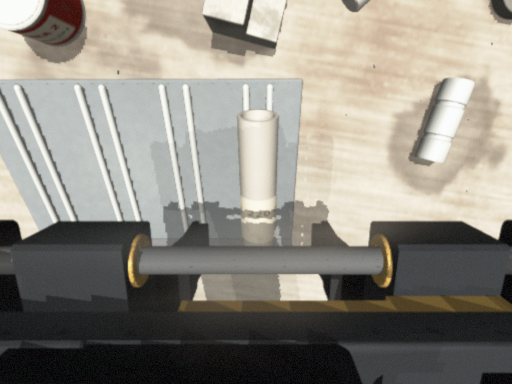

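In the tool's units: 0.389 m / 0.4 = 0.9725, 0.07 m / 0.4 = 0.175, -16.5 degrees / 360 = -0.0458.

Request:
handwheel(
  deltas=[
    [[0.0425, 0.5, 0], -0.0222, 0.07],
    [[0.0425, 0.5, 0], -0.0222, 0.07],
    [[0.0425, 0.5, 0], -0.0222, 0.07],
    [[0.0425, 0.5, 0], -0.0222, 0.07],
    [[0.0425, 0.5, 0], -0.0222, 0.07],
    [[0.085, 0.9725, 0.125], -0.0458, 0.07],
    [[0.085, 0.9725, 0.175], -0.0458, 0.07],
    [[0.085, 0.9725, 0.175], -0.0458, 0.07],
  ],
)

```text
time_s: 11.08
tool_pos: [0.6189, -0.206, 0.1529]
tool_rot: [-179.9, 0.2, 25.7]
force: [1.0, -0.6, 0.0]
grip_width: 0.07
grasp_force: 0.0
```

Request:
handwheel(
  deltas=[
    [[0.0175, 0.175, 0.025], -0.0028, 0.07],
    [[0.0175, 0.175, 0.025], -0.0028, 0.07],
    [[0.0175, 0.175, 0.025], -0.0028, 0.07],
    [[0.0175, 0.175, 0.025], -0.0028, 0.07],
  ],
)

```text
time_s: 11.42
tool_pos: [0.6547, -0.2658, 0.1414]
tool_rot: [-179.7, 0.2, 26.4]
force: [0.0, 0.4, -0.4]
grip_width: 0.0705
grasp_force: 0.0
```

```bash
python3 - <<'E'
from h import *
from cell import env,read_camera
import cv2
o=env.get_obs();print(o["tool_pos"],o["tool_rot"],tool(np.array([.637,-.2749,.0215])-o["tool_pos"],o["tool_rot"][2]))
c=read_camera("wrist");pickle.dump(c,open("w7.pkl","wb"));cv2.imwrite("pics/g5.png",c["color"])
E
```

```text
[ 0.65467019 -0.26579577  0.14142914] [-179.71654427    0.24132948   26.40815506] [-0.0199  0.0003  0.1199]
```

View pics/g5.png

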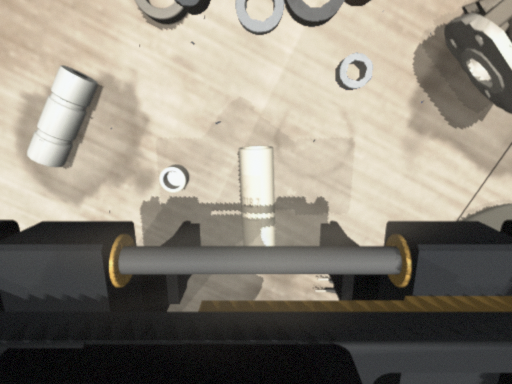

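In the tool's units: 0.12 m / 0.4 = 0.3, -0.02 m / 0.4 = -0.05.

Request:
handwheel(
  deltas=[
    [[-0.05, 0, 0.075], 0, 0.07],
    [[-0.05, 0, 0.175], 0, 0.07],
    [[-0.05, 0, 0.25], 0, 0.07],
    [[-0.05, 0, 0.295], 0, 0.07],
    [[-0.05, 0, 0.3], 0, 0.07],
    [[-0.05, 0, 0.3], 0, 0.07],
    [[-0.05, 0, 0.3], 0, 0.02],
    [[-0.05, 0, 0.3], 0, 0.02],
  ],
  grip_force=20,
)

```text
time_s: 12.13
tool_pos: [0.6403, -0.2729, 0.0285]
tool_rot: [179.8, -0.1, 26.6]
force: [-0.2, 0.4, 1.2]
grip_width: 0.0629
grasp_force: 0.0
```

Request:
handwheel(
  deltas=[
    [[0, 0, 0], 0, 0.02],
    [[0, 0, 0], 0, 0.02],
    [[0, 0, 0], 0, 0.02],
    [[0, 0, 0], 0, 0.02],
    [[0, 0, 0], 0, 0.02],
  ],
)

```text
time_s: 12.55
tool_pos: [0.6387, -0.2732, 0.0263]
tool_rot: [180.0, -0.0, 26.6]
force: [-0.0, 0.0, 0.9]
grip_width: 0.033
grasp_force: 19.9
```

Request:
handwheel(
  deltas=[
    [[0, 0, -0.1], 0, 0.02],
    [[0, 0, -0.2], 0, 0.02],
    [[0, 0, -0.3], 0, 0.02],
    [[0, 0, -0.375], 0, 0.02],
    [[0, 0, -0.375], 0, 0.02],
    [[0, 0, -0.375], 0, 0.02],
  ],
)

```text
time_s: 13.05
tool_pos: [0.6398, -0.2735, 0.1783]
tool_rot: [179.8, -0.1, 26.6]
force: [0.4, 0.9, -1.6]
grip_width: 0.0331
grasp_force: 19.9
```

```bash
python3 go.py .067 -.034 .07
```

```text
bedded TCP+above [0.523  0.1726 0.1362] tool delta [ 0.0951 -0.4512  0.0421] turn 17.5
```

In the tool's units: -0.3 m / 0.4 = -0.75, 0.062 m / 0.4 = 0.155, 12 degrees / 360 = 0.0333.

Request:
handwheel(
  deltas=[
    [[0.155, -0.75, 0], 0.0333, 0.02],
    [[0.155, -0.75, 0], 0.0333, 0.02],
    [[0.155, -0.75, 0], 0.0333, 0.02],
    [[0.155, -0.75, 0], 0.0333, 0.02],
    [[0.155, -0.75, 0], 0.0333, 0.02],
    [[0.155, -0.75, 0], 0.0333, 0.02],
    [[0.155, -0.75, 0], 0.0333, 0.02],
    [[0.155, -0.75, 0], 0.0333, 0.02],
  ],
)

```text
time_s: 13.72
tool_pos: [0.5562, 0.0307, 0.174]
tool_rot: [-179.7, 0.2, 15.1]
force: [0.1, 1.6, -1.3]
grip_width: 0.0329
grasp_force: 19.9
```

```bash
python3 go.py .069 -.034 .055
```

```text
bedded TCP+above [0.5249 0.1729 0.1218] tool delta [ 0.0067 -0.1455  0.0522] turn 6.0
```

In the tool's units: -0.145 m / 0.4 = -0.3625, 0.045 m / 0.4 = 0.1125, 6 degrees / 360 = 0.0167.

Request:
handwheel(
  deltas=[
    [[0.0175, -0.3625, 0.025], 0.0167, 0.02],
    [[0.0175, -0.3625, 0.025], 0.0167, 0.02],
    [[0.0175, -0.3625, 0.025], 0.0167, 0.02],
    [[0.0175, -0.3625, 0.075], 0.0167, 0.02],
    [[0.0175, -0.3625, 0.1125], 0.0167, 0.02],
    [[0.0175, -0.3625, 0.1125], 0.0167, 0.02],
    [[0.0175, -0.3625, 0.1125], 0.0167, 0.02],
  ],
  grip_force=12,
)

```text
time_s: 14.3
tool_pos: [0.5286, 0.1637, 0.1287]
tool_rot: [180.0, 0.3, 8.6]
force: [0.1, -0.5, -2.1]
grip_width: 0.0334
grasp_force: 11.9
```

```bash
python3 go.py .069 -.034 .005
```

```text
bedded TCP+above [0.5249 0.1729 0.0718] tool delta [-0.0024 -0.0096  0.0569] turn -0.5
```

In the tool's units: 0.02 m / 0.4 = 0.05, 0.01 m / 0.4 = 0.025, -0.5 degrees / 360 = -0.0014.

Request:
handwheel(
  deltas=[
    [[-0.005, -0.0225, 0.025], -0.0014, 0.02],
    [[-0.005, -0.0225, 0.05], -0.0014, 0.02],
    [[-0.005, -0.0225, 0.05], -0.0014, 0.02],
  ],
)

```text
time_s: 14.55
tool_pos: [0.5256, 0.1729, 0.1089]
tool_rot: [180.0, 0.2, 9.1]
force: [0.4, -1.1, -1.9]
grip_width: 0.033
grasp_force: 11.9
```

Request:
handwheel(
  deltas=[
    [[0, 0, 0], 0, 0.02],
    [[0, 0, 0], 0, 0.02],
  ],
)

```text
time_s: 14.72
tool_pos: [0.5271, 0.173, 0.1111]
tool_rot: [180.0, -0.0, 9.0]
force: [0.5, 0.3, -1.4]
grip_width: 0.0332
grasp_force: 11.9
```

```bash
python3 go.py .069 -.034 .005
```

```text
bedded TCP+above [0.5249 0.1729 0.0718] tool delta [-0.0023 -0.0002  0.0392] turn -0.0
```

In the tool's units: 0.037 m / 0.4 = 0.0925, 0.034 m / 0.4 = 0.085.

Request:
handwheel(
  deltas=[
    [[-0.0025, 0, 0.02], 0, 0.02],
    [[-0.005, 0, 0.035], 0, 0.02],
    [[-0.005, 0, 0.05], 0, 0.02],
    [[-0.005, 0, 0.0625], 0, 0.02],
    [[-0.005, 0, 0.075], 0, 0.02],
    [[-0.005, 0, 0.085], 0, 0.02],
    [[-0.005, 0, 0.0925], 0, 0.02],
  ],
)

```text
time_s: 15.3
tool_pos: [0.5246, 0.1737, 0.0737]
tool_rot: [-180.0, 0.0, 9.1]
force: [-4.5, 2.8, 11.6]
grip_width: 0.0333
grasp_force: 12.0
```

Request:
handwheel(
  deltas=[
    [[0, 0, 0.0025], 0, 0.02],
    [[0, 0, 0.005], 0, 0.02],
    [[0, 0, 0.005], 0, 0.02],
    [[0, 0, 0.005], 0, 0.02],
  ],
)

```text
time_s: 15.63
tool_pos: [0.5248, 0.1741, 0.0733]
tool_rot: [-180.0, -0.0, 9.1]
force: [-5.2, 0.2, 9.6]
grip_width: 0.0332
grasp_force: 12.0
```

```bash
python3 go.py .069 -.034 .005
```

```text
bedded TCP+above [0.5249 0.1729 0.0718] tool delta [-0.0001  0.0012  0.0015] turn 0.1
```

Bedded (support force ~10 N). Slide down to the ledge.

In the tool's units: -0.008 m / 0.4 = -0.02, -0.006 m / 0.4 = -0.015.

Request:
handwheel(
  deltas=[
    [[-0.005, 0, 0.0013], 0, 0.02],
    [[-0.01, 0, 0.0025], 0, 0.02],
    [[-0.015, 0, 0.005], 0, 0.02],
    [[-0.02, 0, 0.0075], 0, 0.02],
    [[-0.02, 0, 0.0075], 0, 0.02],
  ],
)

```text
time_s: 16.05
tool_pos: [0.5209, 0.1735, 0.0721]
tool_rot: [-179.9, -0.5, 9.1]
force: [2.3, 1.0, 9.0]
grip_width: 0.0331
grasp_force: 12.0
```

Request:
handwheel(
  deltas=[
    [[-0.005, 0, 0.0013], 0, 0.02],
    [[-0.01, 0, 0.0025], 0, 0.02],
    [[-0.0125, 0, 0.0025], 0, 0.02],
    [[-0.0125, 0, 0.0025], 0, 0.02],
  ],
)

```text
time_s: 16.38
tool_pos: [0.5149, 0.1725, 0.0701]
tool_rot: [-179.9, -0.4, 9.1]
force: [2.1, 1.3, 6.7]
grip_width: 0.0333
grasp_force: 12.0
```

In the tool's units: -0.005 m / 0.4 = -0.0125, -0.004 m / 0.4 = -0.01.

Request:
handwheel(
  deltas=[
    [[-0.005, 0, 0.0013], 0, 0.02],
    [[-0.01, 0, 0.0025], 0, 0.02],
    [[-0.0125, 0, 0.0025], 0, 0.02],
    [[-0.0125, 0, 0.0025], 0, 0.02],
  ],
)

```text
time_s: 16.72
tool_pos: [0.5145, 0.1723, 0.0706]
tool_rot: [-179.9, -1.0, 9.0]
force: [10.4, 2.7, 2.4]
grip_width: 0.0333
grasp_force: 12.0
```

```bash
python3 go.py .061 -.034 .005
```

```text
bedded TCP+above [0.5173 0.1717 0.0694] tool delta [0.0027 0.0011 0.0012] turn -0.0
```

Careful with the scale: shifts go in shares of 40 cm and turns go in shares of 360 degrees. That gives: 0.005 m / 0.4 = 0.0125.

Request:
handwheel(
  deltas=[
    [[0.0125, 0, 0], 0, 0.034],
    [[0.0125, 0, 0], 0, 0.056],
    [[0.0125, 0, 0], 0, 0.056],
    [[0.0125, 0, 0], 0, 0.056],
    [[0.0125, 0, 0], 0, 0.056],
  ],
)

```text
time_s: 17.13
tool_pos: [0.5113, 0.1706, 0.0663]
tool_rot: [180.0, 0.1, 9.1]
force: [-0.7, -0.4, 0.1]
grip_width: 0.0518
grasp_force: 0.0
```

Request:
handwheel(
  deltas=[
    [[0, 0, -0.1], 0, 0.056],
    [[0, 0, -0.2], 0, 0.056],
    [[0, 0, -0.3], 0, 0.06],
    [[0, 0, -0.325], 0, 0.06],
    [[0, 0, -0.325], 0, 0.06],
  ],
)

```text
time_s: 17.55
tool_pos: [0.5139, 0.1719, 0.2006]
tool_rot: [180.0, -0.4, 9.1]
force: [0.3, 0.1, -0.3]
grip_width: 0.0595
grasp_force: 0.0
```

```bash
python3 - <<'E'
from h import *
from cell import env,read_camera
c=read_camera("wrist");pickle.dump(c,open("w8.pkl","wb"))
o=env.get_obs();print(tool(np.array([.637,-.0815,.12])-o["tool_pos"],o["tool_rot"][2]),o["tool_pos"])
E
```

```text
[0.083  0.2691 0.078 ] [0.5125881  0.1711475  0.19803295]
```

In the tool's units: 0.27 m / 0.4 = 0.675, 0.083 m / 0.4 = 0.2075, 12 degrees / 360 = 0.0333.

Request:
handwheel(
  deltas=[
    [[0.2075, 0.675, 0.1], 0.0333, 0.07],
    [[0.2075, 0.675, 0.1], 0.0333, 0.07],
    [[0.2075, 0.675, 0.1], 0.0333, 0.07],
    [[0.2075, 0.675, 0.1], 0.0333, 0.07],
    [[0.2075, 0.675, 0.1], 0.0333, 0.07],
    [[0.2075, 0.675, 0.195], 0.0333, 0.07],
    [[0.2075, 0.675, 0.195], 0.0333, 0.07],
    [[0.2075, 0.675, 0.195], 0.0333, 0.07],
  ],
)

```text
time_s: 18.27
tool_pos: [0.6337, -0.0913, 0.1111]
tool_rot: [179.8, 0.6, -3.4]
force: [-1.6, -1.2, -0.5]
grip_width: 0.0702
grasp_force: 0.0
```

Request:
handwheel(
  deltas=[
    [[0, 0, 0], 0, 0.07],
    [[0, 0, 0], 0, 0.07],
    [[0, 0, 0], 0, 0.07],
  ],
)

```text
time_s: 18.52
tool_pos: [0.636, -0.0798, 0.1187]
tool_rot: [-179.9, 0.1, -2.8]
force: [-0.6, 0.4, -0.0]
grip_width: 0.0701
grasp_force: 0.0
```

```bash
python3 - <<'E'
from h import *
from cell import env,read_camera
import cv2
o=env.get_obs();print(o["tool_pos"],o["tool_rot"],tool(np.array([.637,-.0815,.020])-o["tool_pos"],o["tool_rot"][2]))
E
```

```text
[ 0.63602668 -0.07975554  0.11865422] [-1.79921763e+02  5.46037574e-02 -2.75411475e+00] [0.0011 0.0017 0.0987]
```

In the tool's units: 0.1 m / 0.4 = 0.25, 0.097 m / 0.4 = 0.2425.

Request:
handwheel(
  deltas=[
    [[0.0025, 0.005, 0.075], 0, 0.07],
    [[0.0025, 0.005, 0.15], 0, 0.07],
    [[0.0025, 0.005, 0.2125], 0, 0.07],
    [[0.0025, 0.005, 0.2425], 0, 0.07],
    [[0.0025, 0.005, 0.25], 0, 0.07],
    [[0.0025, 0.005, 0.25], 0, 0.07],
    [[0.0025, 0.005, 0.25], 0, 0.02],
    [[0.0025, 0.005, 0.25], 0, 0.02],
  ],
  grip_force=22,
)

```text
time_s: 19.18
tool_pos: [0.639, -0.0842, 0.0211]
tool_rot: [180.0, -0.2, -2.9]
force: [0.2, -0.9, -0.6]
grip_width: 0.063
grasp_force: 0.0
```

Request:
handwheel(
  deltas=[
    [[0, 0, 0], 0, 0.02],
    [[0, 0, 0], 0, 0.02],
    [[0, 0, 0], 0, 0.02],
    [[0, 0, 0], 0, 0.02],
    [[0, 0, 0], 0, 0.02],
    [[0, 0, 0], 0, 0.02],
  ],
)

```text
time_s: 19.68
tool_pos: [0.6375, -0.0844, 0.019]
tool_rot: [-180.0, -0.0, -2.9]
force: [-0.6, 0.6, 0.1]
grip_width: 0.0292
grasp_force: 21.9
```

Request:
handwheel(
  deltas=[
    [[0, 0, -0.1], 0, 0.02],
    [[0, 0, -0.2], 0, 0.02],
    [[0, 0, -0.3], 0, 0.02],
    [[0, 0, -0.375], 0, 0.02],
    [[0, 0, -0.375], 0, 0.02],
    [[0, 0, -0.375], 0, 0.02],
  ],
)

```text
time_s: 20.18
tool_pos: [0.6383, -0.0845, 0.1706]
tool_rot: [180.0, -0.2, -2.9]
force: [-0.4, -0.8, -3.9]
grip_width: 0.0294
grasp_force: 21.9
```

```bash
python3 go.py .050 .036 .07
```

```text
bedded TCP+above [0.496  0.2392 0.131 ] tool delta [-0.1587 -0.316   0.0396] turn -12.0
```

In the tool's units: -0.316 m / 0.4 = -0.79, -0.158 m / 0.4 = -0.395, -12 degrees / 360 = -0.0333.

Request:
handwheel(
  deltas=[
    [[-0.395, -0.79, 0.025], -0.0333, 0.02],
    [[-0.395, -0.79, 0.025], -0.0333, 0.02],
    [[-0.395, -0.79, 0.025], -0.0333, 0.02],
    [[-0.395, -0.79, 0.025], -0.0333, 0.02],
    [[-0.395, -0.79, 0.025], -0.0333, 0.02],
    [[-0.395, -0.79, 0.025], -0.0333, 0.02],
    [[-0.395, -0.79, 0.025], -0.0333, 0.02],
    [[-0.395, -0.79, 0.025], -0.0333, 0.02],
  ],
)

```text
time_s: 20.85
tool_pos: [0.5011, 0.2212, 0.1568]
tool_rot: [179.9, 0.3, 9.1]
force: [1.6, 0.5, -3.3]
grip_width: 0.0295
grasp_force: 21.9
```

Request:
handwheel(
  deltas=[
    [[0, 0, 0], 0, 0.02],
    [[0, 0, 0], 0, 0.02],
    [[0, 0, 0], 0, 0.02],
  ],
  grip_force=14,
)

```text
time_s: 21.1
tool_pos: [0.5027, 0.2198, 0.1574]
tool_rot: [179.9, 0.2, 9.1]
force: [0.1, -1.1, -3.5]
grip_width: 0.0296
grasp_force: 14.0
```

```bash
python3 go.py .050 .036 .05
```

```text
bedded TCP+above [0.496  0.2392 0.111 ] tool delta [-0.0035 -0.0202  0.0464] turn 0.1
```

In the tool's units: 0.06 m / 0.4 = 0.15, 0.05 m / 0.4 = 0.125.

Request:
handwheel(
  deltas=[
    [[-0.0075, -0.05, 0.025], 0, 0.02],
    [[-0.0075, -0.05, 0.075], 0, 0.02],
    [[-0.0075, -0.05, 0.125], 0, 0.02],
    [[-0.0075, -0.05, 0.15], 0, 0.02],
    [[-0.0075, -0.05, 0.15], 0, 0.02],
    [[-0.0075, -0.05, 0.15], 0, 0.02],
    [[-0.0075, -0.05, 0.15], 0, 0.02],
  ],
)

```text
time_s: 21.68
tool_pos: [0.4986, 0.2396, 0.1002]
tool_rot: [-180.0, -0.1, 9.0]
force: [-0.0, 1.0, -3.4]
grip_width: 0.0296
grasp_force: 13.9
```

```bash
python3 go.py .050 .036 -.003
```

```text
bedded TCP+above [0.496  0.2392 0.058 ] tool delta [-0.0027  0.      0.0422] turn -0.1
```

In the tool's units: 0.039 m / 0.4 = 0.0975, 0.037 m / 0.4 = 0.0925.

Request:
handwheel(
  deltas=[
    [[-0.005, 0, 0.03], 0, 0.02],
    [[-0.005, 0, 0.05], 0, 0.02],
    [[-0.005, 0, 0.0625], 0, 0.02],
    [[-0.005, 0, 0.075], 0, 0.02],
    [[-0.005, 0, 0.085], 0, 0.02],
    [[-0.005, 0, 0.0925], 0, 0.02],
    [[-0.005, 0, 0.0975], 0, 0.02],
  ],
)

```text
time_s: 22.27
tool_pos: [0.4953, 0.2402, 0.0603]
tool_rot: [-180.0, 0.0, 9.1]
force: [-5.5, -0.3, 12.3]
grip_width: 0.0294
grasp_force: 14.0
```

Request:
handwheel(
  deltas=[
    [[0, 0, 0.0025], 0, 0.02],
    [[0, 0, 0.005], 0, 0.02],
    [[0, 0, 0.0075], 0, 0.02],
    [[0, 0, 0.0075], 0, 0.02],
  ],
)

```text
time_s: 22.6
tool_pos: [0.4958, 0.2404, 0.0597]
tool_rot: [179.9, -0.0, 9.1]
force: [-7.7, -2.3, 14.0]
grip_width: 0.0294
grasp_force: 14.0
```

```bash
python3 go.py .050 .036 -.003
```

```text
bedded TCP+above [0.496  0.2392 0.058 ] tool delta [0.     0.0012 0.0017] turn 0.1
```

In the tool's units: -0.008 m / 0.4 = -0.02, -0.006 m / 0.4 = -0.015.

Request:
handwheel(
  deltas=[
    [[-0.005, 0, 0.0013], 0, 0.02],
    [[-0.01, 0, 0.0025], 0, 0.02],
    [[-0.015, 0, 0.005], 0, 0.02],
    [[-0.02, 0, 0.0075], 0, 0.02],
    [[-0.02, 0, 0.0075], 0, 0.02],
  ],
)

```text
time_s: 23.02
tool_pos: [0.494, 0.2401, 0.0591]
tool_rot: [-179.9, -0.8, 9.0]
force: [3.5, -1.2, 14.2]
grip_width: 0.0294
grasp_force: 14.0
```

Request:
handwheel(
  deltas=[
    [[-0.005, 0, 0.0013], 0, 0.02],
    [[-0.01, 0, 0.0025], 0, 0.02],
    [[-0.0125, 0, 0.0025], 0, 0.02],
    [[-0.0125, 0, 0.0025], 0, 0.02],
  ],
)

```text
time_s: 23.35
tool_pos: [0.4896, 0.2394, 0.0577]
tool_rot: [-179.9, -0.8, 9.0]
force: [6.6, 1.3, 8.5]
grip_width: 0.0297
grasp_force: 14.0
```

```bash
python3 go.py .042 .036 -.003
```

```text
bedded TCP+above [0.4885 0.238  0.0555] tool delta [-0.0013  0.0012  0.0022] turn -0.0
```

In the tool's units: -0.004 m / 0.4 = -0.01, -0.003 m / 0.4 = -0.0075.

Request:
handwheel(
  deltas=[
    [[-0.005, 0, 0], 0, 0.02],
    [[-0.0075, 0, 0], 0, 0.02],
    [[-0.01, 0, 0], 0, 0.02],
    [[-0.01, 0, 0], 0, 0.02],
  ],
)

```text
time_s: 23.68
tool_pos: [0.4894, 0.2393, 0.0583]
tool_rot: [-179.8, -1.3, 9.0]
force: [14.8, 2.7, 2.7]
grip_width: 0.0297
grasp_force: 14.0
```

```bash
python3 go.py .042 .036 -.003
```

```text
bedded TCP+above [0.4885 0.238  0.0555] tool delta [-0.0011  0.0011  0.0028] turn -0.1
```

In the tool's units: 0.007 m / 0.4 = 0.0175.

Request:
handwheel(
  deltas=[
    [[0.0175, 0, 0], 0, 0.031],
    [[0.0175, 0, 0], 0, 0.054],
    [[0.0175, 0, 0], 0, 0.054],
    [[0.0175, 0, 0], 0, 0.054],
    [[0.0175, 0, 0], 0, 0.054],
  ],
)

```text
time_s: 24.1
tool_pos: [0.4869, 0.2386, 0.0549]
tool_rot: [180.0, -0.1, 9.1]
force: [-2.4, -0.9, 8.7]
grip_width: 0.0489
grasp_force: 4.1
```

Request:
handwheel(
  deltas=[
    [[0, 0, -0.1], 0, 0.056],
    [[0, 0, -0.2], 0, 0.056],
    [[0, 0, -0.3], 0, 0.06],
    [[0, 0, -0.325], 0, 0.06],
    [[0, 0, -0.325], 0, 0.06],
  ],
)

```text
time_s: 24.52
tool_pos: [0.4881, 0.2393, 0.1874]
tool_rot: [-180.0, -0.4, 9.1]
force: [0.1, -0.7, 0.2]
grip_width: 0.059
grasp_force: 0.0
```

```bash
python3 - <<'E'
from h import *
from cell import env,read_camera
c=read_camera("wrist");pickle.dump(c,open("w9.pkl","wb"))
o=env.get_obs();print(tool(np.array([.415,-.3058,.12])-o["tool_pos"],o["tool_rot"][2]),o["tool_pos"])
E
```

```text
[-0.1566  0.5261  0.0648] [0.48679453 0.23840813 0.18483045]
```

In the tool's units: 0.29 m / 0.4 = 0.725, -0.088 m / 0.4 = -0.22, 16 degrees / 360 = 0.0444.

Request:
handwheel(
  deltas=[
    [[-0.22, 0.725, 0], 0.0444, 0.06],
    [[-0.22, 0.725, 0], 0.0444, 0.06],
    [[-0.22, 0.725, 0], 0.0444, 0.06],
    [[-0.22, 0.725, 0], 0.0444, 0.06],
    [[-0.22, 0.725, 0], 0.0444, 0.06],
    [[-0.22, 0.725, 0], 0.0444, 0.06],
    [[-0.22, 0.725, 0], 0.0444, 0.06],
    [[-0.22, 0.725, 0], 0.0444, 0.06],
  ],
)

```text
time_s: 25.23
tool_pos: [0.4417, -0.0693, 0.1812]
tool_rot: [179.8, 0.3, -7.4]
force: [-0.6, -0.8, -0.3]
grip_width: 0.0599
grasp_force: 0.0
```

```bash
python3 - <<'E'
from h import *
from cell import env
o=env.get_obs();print(o["tool_rot"],tool(np.array([.415,-.3058,.12])-o["tool_pos"],o["tool_rot"][2]),o["tool_pos"])
E
```

```text
[179.84286876   0.2561564   -7.44794659] [0.0042 0.2379 0.0612] [ 0.44168099 -0.06934221  0.1811669 ]
```

In the tool's units: 0.238 m / 0.4 = 0.595, 0.06 m / 0.4 = 0.15, 14.5 degrees / 360 = 0.0403.

Request:
handwheel(
  deltas=[
    [[0.01, 0.595, 0.15], 0.0403, 0.06],
    [[0.01, 0.595, 0.15], 0.0403, 0.06],
    [[0.01, 0.595, 0.15], 0.0403, 0.06],
    [[0.01, 0.595, 0.15], 0.0403, 0.06],
    [[0.01, 0.595, 0.15], 0.0403, 0.06],
    [[0.01, 0.595, 0.15], 0.0403, 0.06],
    [[0.01, 0.595, 0.15], 0.0403, 0.06],
    [[0.01, 0.595, 0.15], 0.0403, 0.06],
  ],
)

```text
time_s: 25.9
tool_pos: [0.4177, -0.2997, 0.1205]
tool_rot: [-179.9, 0.3, -21.7]
force: [-0.0, 1.5, 0.3]
grip_width: 0.0601
grasp_force: 0.0
```

Request:
handwheel(
  deltas=[
    [[0, 0, 0], 0, 0.06],
    [[0, 0, 0], 0, 0.06],
    [[0, 0, 0], 0, 0.06],
  ],
)

```text
time_s: 26.15
tool_pos: [0.4206, -0.2971, 0.1234]
tool_rot: [-180.0, 0.0, -21.2]
force: [0.5, 0.7, 0.0]
grip_width: 0.0599
grasp_force: 0.0
```

```bash
python3 - <<'E'
from h import *
from cell import env,read_camera
import cv2
o=env.get_obs();print(o["tool_rot"],tool(np.array([.415,-.3058,.0215])-o["tool_pos"],o["tool_rot"][2]),o["tool_pos"])
a=read_camera("wrist")["color"];c=pickle.load(open("w9.pkl","rb"))["color"]
t=cv2.resize(read_camera("top")["color"][150:250,150:310],(400,250),interpolation=cv2.INTER_CUBIC)
cv2.imwrite("pics/g6.png",np.vstack([np.hstack([cv2.resize(x[:340],(400,266)) for x in (a,c)]),np.hstack([t,t*0])]))
E
```

```text
[-1.79990536e+02  1.27804695e-02 -2.12480670e+01] [-0.0021  0.0102  0.1019] [ 0.42062641 -0.29709629  0.12344701]
```

View pics/g6.png

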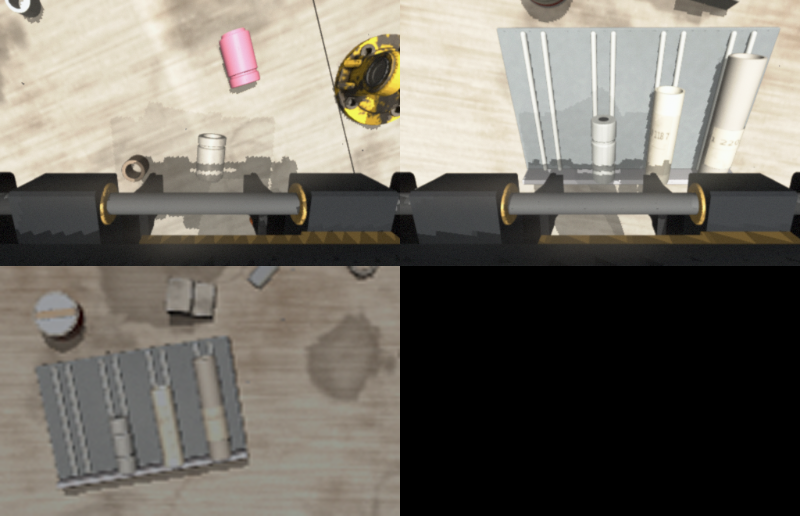

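In the tool's units: 0.102 m / 0.4 = 0.255, 0.01 m / 0.4 = 0.025.

Request:
handwheel(
  deltas=[
    [[-0.005, 0.025, 0.05], 0, 0.06],
    [[-0.005, 0.025, 0.1375], 0, 0.06],
    [[-0.005, 0.025, 0.2125], 0, 0.06],
    [[-0.005, 0.025, 0.2475], 0, 0.06],
    [[-0.005, 0.025, 0.255], 0, 0.06],
    [[-0.005, 0.025, 0.255], 0, 0.06],
    [[-0.005, 0.025, 0.255], 0, 0.02],
    [[-0.005, 0.025, 0.255], 0, 0.02],
  ],
  grip_force=20,
)

```text
time_s: 26.92
tool_pos: [0.4159, -0.3081, 0.0233]
tool_rot: [179.9, -0.2, -21.4]
force: [0.1, 0.0, 0.2]
grip_width: 0.0529
grasp_force: 0.0
```

Request:
handwheel(
  deltas=[
    [[0, 0, 0], 0, 0.02],
    [[0, 0, 0], 0, 0.02],
    [[0, 0, 0], 0, 0.02],
    [[0, 0, 0], 0, 0.02],
    [[0, 0, 0], 0, 0.02],
  ],
)

```text
time_s: 27.33
tool_pos: [0.415, -0.3077, 0.0222]
tool_rot: [180.0, -0.1, -21.4]
force: [-0.4, 1.4, 4.4]
grip_width: 0.0332
grasp_force: 19.6
```

Request:
handwheel(
  deltas=[
    [[0, 0, -0.1], 0, 0.02],
    [[0, 0, -0.2], 0, 0.02],
    [[0, 0, -0.3], 0, 0.02],
    [[0, 0, -0.375], 0, 0.02],
    [[0, 0, -0.375], 0, 0.02],
    [[0, 0, -0.375], 0, 0.02],
  ],
)

```text
time_s: 27.83
tool_pos: [0.4153, -0.3081, 0.1732]
tool_rot: [179.9, -0.2, -21.4]
force: [-0.8, 0.3, -2.9]
grip_width: 0.0332
grasp_force: 19.6
```

```bash
python3 go.py .034 .106 .07
```

```text
bedded TCP+above [0.47   0.3059 0.126 ] tool delta [-0.1734 -0.5915  0.0472] turn -30.5
```

In the tool's units: -0.29 m / 0.4 = -0.725, -0.085 m / 0.4 = -0.2125, -15 degrees / 360 = -0.0417.

Request:
handwheel(
  deltas=[
    [[-0.2125, -0.725, 0], -0.0417, 0.02],
    [[-0.2125, -0.725, 0], -0.0417, 0.02],
    [[-0.2125, -0.725, 0], -0.0417, 0.02],
    [[-0.2125, -0.725, 0], -0.0417, 0.02],
    [[-0.2125, -0.725, 0], -0.0417, 0.02],
    [[-0.2125, -0.725, 0], -0.0417, 0.02],
    [[-0.2125, -0.725, 0], -0.0417, 0.02],
    [[-0.2125, -0.725, 0], -0.0417, 0.02],
  ],
)

```text
time_s: 28.5
tool_pos: [0.4399, 0.0009, 0.1698]
tool_rot: [-179.8, 0.2, -5.9]
force: [0.8, 0.6, -1.4]
grip_width: 0.0331
grasp_force: 19.6
```

```bash
python3 go.py .034 .106 .07
```

```text
bedded TCP+above [0.47   0.3059 0.126 ] tool delta [-0.0016 -0.3065  0.0438] turn -15.0
```

In the tool's units: -0.307 m / 0.4 = -0.7675, -0.002 m / 0.4 = -0.005, -15 degrees / 360 = -0.0417.

Request:
handwheel(
  deltas=[
    [[-0.005, -0.7675, 0], -0.0417, 0.02],
    [[-0.005, -0.7675, 0], -0.0417, 0.02],
    [[-0.005, -0.7675, 0], -0.0417, 0.02],
    [[-0.005, -0.7675, 0], -0.0417, 0.02],
    [[-0.005, -0.7675, 0], -0.0417, 0.02],
    [[-0.005, -0.7675, 0], -0.0417, 0.02],
    [[-0.005, -0.7675, 0], -0.0417, 0.02],
    [[-0.005, -0.7675, 0], -0.0417, 0.02],
  ],
)

```text
time_s: 29.17
tool_pos: [0.4712, 0.3051, 0.1697]
tool_rot: [-179.7, 0.2, 9.0]
force: [0.3, 0.9, -1.8]
grip_width: 0.0331
grasp_force: 19.6
```

Request:
handwheel(
  deltas=[
    [[0, 0, 0], 0, 0.02],
    [[0, 0, 0], 0, 0.02],
    [[0, 0, 0], 0, 0.02],
  ],
)

```text
time_s: 29.42
tool_pos: [0.4731, 0.2971, 0.1697]
tool_rot: [179.9, 0.2, 8.5]
force: [0.8, -2.0, -1.0]
grip_width: 0.0335
grasp_force: 19.6
```

```bash
python3 go.py .034 .106 .03
```

```text
bedded TCP+above [0.47   0.3059 0.086 ] tool delta [-0.0018 -0.0091  0.0837] turn -0.5
```

In the tool's units: 0.084 m / 0.4 = 0.21, 0.075 m / 0.4 = 0.1875, -0.5 degrees / 360 = -0.0014.

Request:
handwheel(
  deltas=[
    [[-0.005, -0.0225, 0.05], -0.0014, 0.02],
    [[-0.005, -0.0225, 0.125], -0.0014, 0.02],
    [[-0.005, -0.0225, 0.1875], -0.0014, 0.02],
    [[-0.005, -0.0225, 0.21], -0.0014, 0.02],
    [[-0.005, -0.0225, 0.21], -0.0014, 0.02],
    [[-0.005, -0.0225, 0.21], -0.0014, 0.02],
  ],
  grip_force=12,
)

```text
time_s: 29.92
tool_pos: [0.4707, 0.3064, 0.0877]
tool_rot: [180.0, 0.0, 9.0]
force: [0.3, 0.8, -1.4]
grip_width: 0.0337
grasp_force: 11.8
```

```bash
python3 go.py .034 .106 0
```

```text
bedded TCP+above [0.47   0.3059 0.056 ] tool delta [-0.0009  0.0004  0.0317] turn -0.1
```

In the tool's units: 0.031 m / 0.4 = 0.0775, 0.029 m / 0.4 = 0.0725.

Request:
handwheel(
  deltas=[
    [[0, 0, 0.02], 0, 0.02],
    [[0, 0, 0.035], 0, 0.02],
    [[0, 0, 0.0475], 0, 0.02],
    [[0, 0, 0.0575], 0, 0.02],
    [[0, 0, 0.065], 0, 0.02],
    [[0, 0, 0.0725], 0, 0.02],
    [[0, 0, 0.0775], 0, 0.02],
  ],
)

```text
time_s: 30.5
tool_pos: [0.4701, 0.3072, 0.0573]
tool_rot: [179.9, 0.0, 9.1]
force: [-5.0, -4.7, 15.4]
grip_width: 0.0333
grasp_force: 12.0
```

Request:
handwheel(
  deltas=[
    [[0, 0, 0.0025], 0, 0.02],
    [[0, 0, 0.005], 0, 0.02],
    [[0, 0, 0.005], 0, 0.02],
  ],
)

```text
time_s: 30.75
tool_pos: [0.4709, 0.3073, 0.0562]
tool_rot: [179.9, -0.1, 9.1]
force: [-4.2, -4.0, 12.3]
grip_width: 0.0333
grasp_force: 12.0
```

```bash
python3 go.py .034 .106 0
```

```text
bedded TCP+above [0.47   0.3059 0.056 ] tool delta [-0.0012  0.0013  0.0002] turn 0.0
```

In the tool's units: -0.008 m / 0.4 = -0.02, -0.006 m / 0.4 = -0.015.

Request:
handwheel(
  deltas=[
    [[-0.005, 0.0025, 0.0013], 0, 0.02],
    [[-0.01, 0.0025, 0.0025], 0, 0.02],
    [[-0.015, 0.0025, 0.005], 0, 0.02],
    [[-0.02, 0.0025, 0.0075], 0, 0.02],
    [[-0.02, 0.0025, 0.0075], 0, 0.02],
  ],
)

```text
time_s: 31.17
tool_pos: [0.4672, 0.3067, 0.055]
tool_rot: [-179.9, -0.6, 9.1]
force: [3.1, -1.3, 12.7]
grip_width: 0.0334
grasp_force: 12.0
```

Request:
handwheel(
  deltas=[
    [[-0.005, 0, 0.0013], 0, 0.02],
    [[-0.0075, 0, 0.0025], 0, 0.02],
    [[-0.01, 0, 0.0025], 0, 0.02],
    [[-0.01, 0, 0.0025], 0, 0.02],
  ],
)

```text
time_s: 31.5
tool_pos: [0.4649, 0.3064, 0.0543]
tool_rot: [-179.9, -0.7, 9.0]
force: [7.0, -0.8, 11.2]
grip_width: 0.0332
grasp_force: 12.0
```

```bash
python3 go.py .026 .106 0
```

```text
bedded TCP+above [0.4624 0.3047 0.0536] tool delta [-0.0027  0.0013  0.0007] turn -0.0
```

In the tool's units: -0.004 m / 0.4 = -0.01, -0.002 m / 0.4 = -0.005.

Request:
handwheel(
  deltas=[
    [[-0.005, 0, 0], 0, 0.02],
    [[-0.01, 0, 0.0025], 0, 0.02],
    [[-0.01, 0, 0.0025], 0, 0.02],
    [[-0.01, 0, 0.0025], 0, 0.02],
  ],
)

```text
time_s: 31.83
tool_pos: [0.4637, 0.3062, 0.0539]
tool_rot: [-179.8, -1.0, 9.0]
force: [12.6, 0.9, 7.0]
grip_width: 0.0333
grasp_force: 12.0
```

```bash
python3 go.py .026 .106 0
```

```text
bedded TCP+above [0.4624 0.3047 0.0536] tool delta [-0.0015  0.0013  0.0004] turn -0.1
```

In the tool's units: -0.003 m / 0.4 = -0.0075, -0.002 m / 0.4 = -0.005.

Request:
handwheel(
  deltas=[
    [[-0.005, 0, 0], 0, 0.02],
    [[-0.0075, 0, 0], 0, 0.02],
    [[-0.0075, 0, 0], 0, 0.02],
  ],
)

```text
time_s: 32.08
tool_pos: [0.4619, 0.3059, 0.0539]
tool_rot: [-179.7, -1.2, 9.0]
force: [15.1, 1.7, 5.1]
grip_width: 0.033
grasp_force: 12.0
```

Request:
handwheel(
  deltas=[
    [[0.015, 0, -0.0075], 0, 0.035],
    [[0.02, 0, -0.0075], 0, 0.054],
    [[0.02, 0, -0.0075], 0, 0.054],
    [[0.02, 0, -0.0075], 0, 0.054],
    [[0.02, 0, -0.0075], 0, 0.054],
    [[0.02, 0, -0.0075], 0, 0.054],
  ],
)

```text
time_s: 32.58
tool_pos: [0.4587, 0.3048, 0.052]
tool_rot: [180.0, 0.1, 9.1]
force: [-0.7, -0.0, 0.0]
grip_width: 0.0526
grasp_force: 0.0
```

Request:
handwheel(
  deltas=[
    [[0, 0, -0.1], 0, 0.056],
    [[0, 0, -0.2], 0, 0.056],
    [[0, 0, -0.3], 0, 0.06],
    [[0, 0, -0.325], 0, 0.06],
    [[0, 0, -0.325], 0, 0.06],
  ],
)

```text
time_s: 33.0
tool_pos: [0.4612, 0.3064, 0.1862]
tool_rot: [-179.9, -0.4, 9.1]
force: [0.4, -0.3, -0.2]
grip_width: 0.06
grasp_force: 0.0
```

Request:
handwheel(
  deltas=[
    [[-0.05, 0.4, 0], 0, 0.06],
    [[-0.05, 0.4, 0], 0, 0.06],
    [[-0.05, 0.4, 0], 0, 0.06],
    [[-0.05, 0.4, 0], 0, 0.06],
    [[-0.05, 0.4, 0], 0, 0.06],
    [[-0.05, 0.4, 0], 0, 0.06],
  ],
)

```text
time_s: 33.5
tool_pos: [0.4644, 0.1406, 0.1808]
tool_rot: [179.9, 0.2, 8.8]
force: [-0.3, -0.0, -0.1]
grip_width: 0.06
grasp_force: 0.0
```

```bash
python3 - <<'E'
from h import *
from cell import read_camera
import cv2
a=read_camera("wrist")["color"];s=read_camera("scene")["color"][120:260,110:350]
t=read_camera("top")["color"][150:275,150:370]
f=lambda x:cv2.resize(x,(400,260),interpolation=cv2.INTER_CUBIC)
cv2.imwrite("pics/g7.png",np.vstack([cv2.resize(a[:220],(800,340)),np.hstack([f(s),f(t)])]))
E
```

```text
(no output)
```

View pics/g7.png

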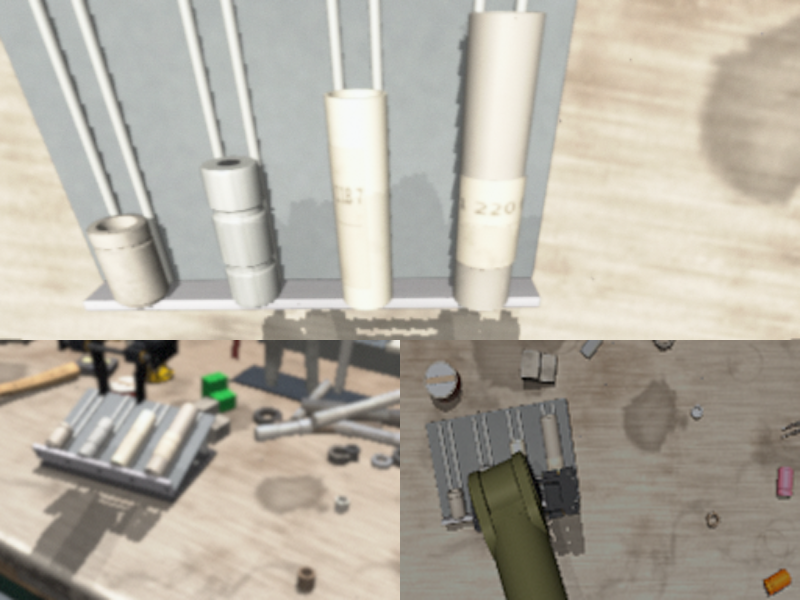

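```bash
python3 -c "
from cell import env
print(env.sign_off())"
```

```text
the job is handed in; nothing more can be done
None
```

The four parts lie bedded in their lanes against the ledge, from the longest at the step block end to the shortest in front of the grease tin; the bush and bearing cup were left untouched, and the job was handed in at about 34 s.

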